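Mesh the grinding cup with the spice mill and hold it running

ROBOT

A 6-joint arm with a two-finger parallel gripper is mounted at the origin on the work surface. World frame = base frame: x ahead of the robot, y to its left, z up, the work surface at z = 0. Lengths are in mm, angles in rad, forces in N, time in s.
With the tool pointing down it reaches from about 350 to 975 mm from the base axis. Payload 7.1 kg.
Tool frame: the origin (TCP) lies midway between the tips of the shut fingers; the grasp point (between the pads) lies 19 mm behind it (ctrl.grasp_offset is the distance from the TCP to the grasp point, in mm); z points along the fingers, y is the line along which they close (so a half turn about z gives the same grasp; the last joint's range is limited). The gripper opens to 88 mm and grips with 3 to 60 N. Pads are 20 mm wide; open, the fingers measure 115 mm over their backs; the gripper's body (75 mm by 178 mm) begins 61 mm behind the grasp point.
Start: joints at [-1.201, 0.423, 1.63, -0, 1.089, -0.019], TCP at [236.94, -578.329, 192.475] pointing down, gripper open.
Joint ranges: [-3, 3], [-0.9, 2.11], [0.09, 2.58], [-1.31, 4.45], [0.11, 2.69], [-2.54, 2.54]. Speed limits (rad/s): [2.39, 2.39, 3.01, 3.14, 3.14, 3.14].

INTERFACE

Orientations are given as a rotation vector (axis times angle).
In Python, from workcell import sensors, viewer, ctrl gives the robot as it stands. The module is installed in compiled form; this text tells all that it offers.
- The arm moves only by the shell command python3 -m handwheel 'ROWS'. ROWS is JSON, a list of rows, each a list of 7 numbers: the shift along the tool's x, y, z in mm, then the turn, a rotation vector about the tool's x, y, z in rad, then the closure, from 0 (fully open) to 1 (shut). In form: [[x, y, z, rx, ry, rz, jaw], ...]. A call has 1 to 10 rows; each row shifts and turns the commanded pose from where the row before left it, along the tool's axes as they then stand; what a row does not reach is not made up. A row lasts 1/8 s, in which the tool goes at most 62.5 mm and 10.7 degrees, less where a joint would pass 70% of its speed; a pose out of reach is approached as far as the arm can. A call is refused whole if a number of a shift passes 62.5 or a number of a turn 0.188, either way. A call with a gripper value outside its range is refused whole. The fingers move at their own pace and stop on an object; the grip force is fixed at half the most. Time passes only in rows, so rows that do not move let the fingers close. It gives the time, the measured TCP pose, the force, the opening and the grip force at its end, in the units of the state.
- sensors.get_obs(): the state, without advancing time (a new reading comes with each control period).
- viewer.get_image(name): name is "scene" or "top" or "wrist"; returns a dict with "frame" (400x640x3 uint8, blue, green, red), "fov_y" (degrees; the focal length in pixels is half the picture's height over the tangent of half this angle, whatever the lens; pixels are square), "cx", "cy" (the principal point, pixels), "distortion" ([k1, k2, p1, p2, k3] as OpenCV has them; the pictures are not rectified), "R" (3x3) and "t" (3): a world point X has camera coordinates R X + t. Camera axes: x right, y down, z forward; pixel columns grow to the right and rows downward; lengths in mm; the calibration is good to about 2 mm. A picture is of the moment at which its call begins. There is no depth.
- ctrl.close_job(): hands the job in; it is judged then, once.
The state is a dict: "t": time; "qpos": joint angles; "qvel": joint speeds; "joint_torque": joint torques, N m; "ee_pos": TCP position; "orientation": TCP orientation; "ft_force": force on the tool from outside, world axes, zero at the start; "moment": the same for the moment, N m; "width": finger opening in mm; "grasp_force": force on a finger pad.
Only numpy, scipy, OpenCV 4.12 (cv2) and the standard library are available. Lean on these libraries where they do the work, as an engineer would, in place of code of your own. Each camera call takes 0.05 s, during which the arm holds its last target. There are 200 camera calls.

TASK

Take the steel grinding cup with the black collar out of the sectioned tray and set it, collar down, into the well of the white spice mill, turning it until its coupling meshes with the orange drive cross and it slides down. Then push the cup fully down against the spring of the run switch and keep it pressed: finish while still holding it down. Leave the other things in the tray, the enamel bowl and the spice turntable as they are.

Things in the scene. Friction and masses are not known exactly. Their poses are not given: they have to be found in the camera images.
- cup_center (a point): Centre of the loose grinding cup (about 0.25 kg), on its axis, half-way up its 106 mm height; z up. It stands collar down, at any yaw, in one of the tray's compartments. Black collar 70 mm across from 53 to 17 mm below this point; above it a plain round steel body 56 mm across, up to 53 mm above this point: grip it there from any side.
- cup_foot (a point): Centre of the cup's lower rim, 53 mm below cup_center, same axes. The collar is hollow from below, 28 mm deep, 60 mm across, with four teeth 12 mm wide reaching in to 17.5 mm from the axis, starting 4 mm above the rim. Four orange marks on the collar's outside lie along the cup's own x and y (both ways), over the gaps; the teeth lie at 45 degrees to them.
- drive_top (a point): Middle of the top of the mill's orange drive cross in the well: fins along its own x and y, 46 mm long, 12 mm wide, 23 mm high. Its gearing holds it at any angle (0.6 N m): a lightly pressed cup slides round on it. The cup meshes when its orange marks point along the fins, in any of four quarter turns, within about 6 degrees and 2 mm; else its teeth rest on the fins, rim 19 mm above the well floor.
- well_floor (a point): Centre of the floor of the mill's well, 23 mm below drive_top and 88 mm above the shelf. It is the stop for the cup: fully home, the cup's lower rim (cup_foot) is at this height.
- run_switch (a joint): Travel of the run switch, a grey ring in the well round the cross, which the cup's lower rim pushes down: 0 up (ring top 6.5 mm above the well floor), about 0.006 m with the cup fully down. Its spring pushes back with about 6 N at the start and 10.5 N fully down, and lifts the cup again when let go.
- mill_rim (a point): Centre of the upper rim of the spice mill, a white motor base 122 mm high and 104 to 120 mm across, fixed to the shelf, with an open round well 76 mm across and 34 mm deep in its top. z up. The drive cross stands in the middle of the well.
- tray: Stainless steel tray fixed on the shelf, 130 mm (own x) by 360 mm (own y), 28 mm high, walls and floor 3 mm, origin under its centre, parted by two walls across its length into three compartments, each about 117 mm long in y.
- cap_center (a point): Centre of a flat steel shaker cap, 62 mm across and 16 mm high, in another compartment of the tray. Leave it alone.
- measure_center (a point): Centre of a small open copper measuring cup, 50 mm across and 30 mm high, in another compartment of the tray. Leave it alone.
- bowl_center (a point): Centre of a white enamel bowl with a blue rim, 197 mm across, 67 mm high. Leave it alone.
- turntable_tub (a point): Middle of the lid of one of the four closed tubs (86 mm across, tops 112 mm above the shelf) on the spice turntable, 71 mm from the turntable's axis, along the turntable's own +x. The turntable is 250 mm across with a centre post up to 162 mm; it turns easily. Leave it alone.
Mind the look-alikes: they are no part of the job. Of the things like the part that bears cup_center, leave any that is blue or red; of the rest the larger one is meant.

How it is judged:
By the outcome, as a careful person would: the job done as asked, in the order asked, and still so for the second after the job is handed in, while the arm keeps its last pose, push and grip.
It also fails if it takes over 48 s, if anything falls off the work surface, if the arm or the gripper's body presses on something with over 40 N, if the wrist force passes 120 N, or if a joint passes its speed limit or range.

## Working session

There is one attempt and no reset: what is moved stays moved. The work goes in short steps, Python scripts to look and compute and a shell command to move; the robot and the scene stay as the last step left them, time stands still between calls to the robot, and variables do not carry over. Pictures are saved under pics/ and viewed, at most 10 in all, crops included, and the job is handed in when it is done.

```bash
mkdir -p pics; cat > h.py <<'E'
import numpy as np, cv2
from workcell import sensors, viewer, ctrl
def get(name):
    d=viewer.get_image(name); np.save(f'pics/{name}.npy',d,allow_pickle=True); return d
def load(name): return np.load(f'pics/{name}.npy',allow_pickle=True).item()
def K(d):
    h=d['frame'].shape[0]; f=h/2/np.tan(np.radians(d['fov_y'])/2)
    return np.array([[f,0,d['cx']],[0,f,d['cy']],[0,0,1.]])
def ray(d,uv):
    p=cv2.undistortPoints(np.array([[uv]],float),K(d),np.array(d['distortion'],float))[0,0]
    R=np.array(d['R']);t=np.array(d['t']); return -R.T@t, R.T@np.array([p[0],p[1],1])
def atz(d,uv,z):
    c,r=ray(d,uv); return c+r*(z-c[2])/r[2]
def proj(d,X):
    R=np.array(d['R'],float);t=np.array(d['t'],float)
    return cv2.projectPoints(np.atleast_2d(np.array(X,float)),cv2.Rodrigues(R)[0],t,K(d),np.array(d['distortion'],float))[0][:,0]
E
python3 - <<'E'
from h import *
for n in ('top','scene'):
    d=get(n); cv2.imwrite(f'pics/{n}1.png',d['frame']); print(n,K(d)[0,0],-np.array(d['R']).T@np.array(d['t']))
print(sensors.get_obs())
E
```

```text
top 381.72672173414935 [ 393.84002578  -54.78144026 1128.84987053]
scene 485.45607813308897 [1194.29927236 1001.98725747  880.03353909]
{'t': 0.1, 'qpos': array([-1.20096328e+00,  4.23769171e-01,  1.63056521e+00, -9.10403970e-06,
        1.08861741e+00, -1.89982285e-02]), 'qvel': array([ 0.0007598 , -0.00064079, -0.00284995,  0.00028363,  0.00181735,
       -0.00064875]), 'joint_torque': array([ 8.40668326e-04, -5.45616317e+01, -2.74323839e+01,  6.45527872e-02,
        1.87988573e-02, -5.12551264e-05]), 'ee_pos': array([ 236.77474075, -577.84742871,  191.79550084]), 'orientation': array([-3.08109436e+00, -6.06682613e-01,  3.84893167e-04]), 'ft_force': array([ 0.51407271, -0.72748366, -0.21904211]), 'moment': array([-0.0265929 , -0.01385571, -0.06300687]), 'grasp_force': 0.0, 'width': 87.71338558991098}
```

View pics/top1.png

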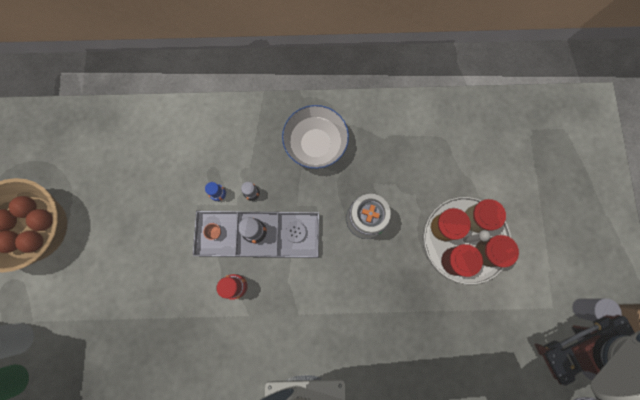

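View pics/scene1.png

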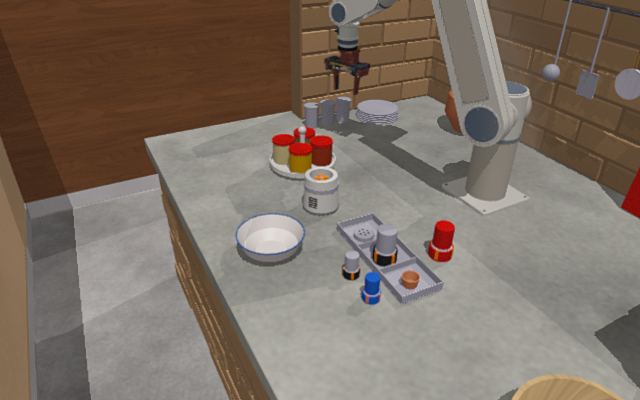

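The top picture shows the tray, around (257,234), with the cup in its middle compartment near (252,230). The mill is at (370,214), the turntable at (470,240) and the bowl at (316,138). The small, blue and red look-alikes stand outside the tray. I'll enlarge the cup and mill.

```bash
python3 - <<'E'
from h import *
d=load('top'); f=d['frame']
a=cv2.resize(f[205:255,225:275],None,fx=8,fy=8,interpolation=cv2.INTER_CUBIC)
b=cv2.resize(f[188:238,345:395],None,fx=8,fy=8,interpolation=cv2.INTER_CUBIC)
cv2.imwrite('pics/crop1.png',np.hstack([a,b]))
for uv,z in (((250,228),109),((370,210),122),((370.5,213.5),111)): print(uv,atz(d,uv,z))
E
```

```text
(250, 228) [520.04113235 135.01261201 109.        ]
(370, 210) [ 558.55896924 -187.51212801  122.        ]
(370.5, 213.5) [ 550.77377933 -189.82569928  111.        ]
```

View pics/crop1.png

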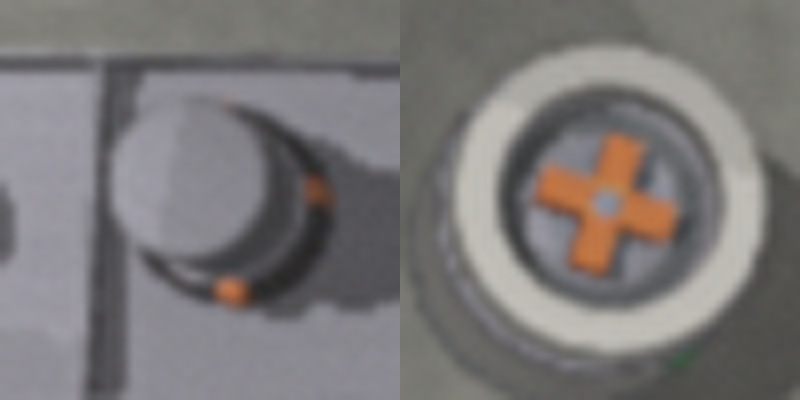

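Enlarged, the cup top's centre is at about (247.9,227.1), with marks at (264.1,228.3), (253.6,241.1) and (253,217.4). The cross centre is at about (370.4,212.9).

```bash
cat >> h.py <<'E'
def u(c,o): return ((c[0]+.5)/8-.5+o[0],(c[1]+.5)/8-.5+o[1])
def pose():
    from scipy.spatial.transform import Rotation as Ro
    o=sensors.get_obs(); return o['ee_pos'],Ro.from_rotvec(o['orientation']).as_matrix(),o
def todelta(X):
    p,R,o=pose(); return (R.T@(np.array(X)-p)).round(1)
E
python3 - <<'E'
from h import *
d=load('top'); oc=(225,205); om=(345,188)
top=atz(d,u((187,180),oc),109); print('cuptop',top)
for z in (20,30,39):
  for c in ((316,190),(232,292),(228,103)):
    v=atz(d,u(c,oc),z)-top; print(z,np.hypot(*v[:2]).round(1),np.degrees(np.arctan2(v[1],v[0])).round(1))
dc=atz(d,u((207,203),om),111); print('drive',dc,'rim',atz(d,u((210,198),om),122))
F=[atz(d,u(c,om),111) for c in ((225,137),(188,273),(139,185),(277,223))]
for a,b in((0,1),(2,3)):
  v=F[a]-F[b]; print('fin',np.hypot(*v[:2]),np.degrees(np.arctan2(v[1],v[0])),(F[a]+F[b])/2)
# scene check
s=load('scene'); print(proj(s,[[*top[:2],109],[*top[:2],3],[*dc[:2],122],[*dc[:2],111]]))
print(todelta([*top[:2],192]),pose()[1])
E
```

```text
cuptop [522.71102833 140.57929214 109.        ]
20 30.7 -78.0
20 29.9 179.5
20 39.3 3.4
30 31.9 -80.7
30 30.9 -177.2
30 37.7 0.9
39 33.1 -83.0
39 31.8 -174.4
39 36.4 -1.6
drive [ 552.31059016 -189.73524882  111.        ] rim [ 552.25785151 -189.36194213  122.        ]
fin 48.3246208689325 -17.844601604767394 [ 551.7349995 -189.5646022  111.       ]
fin 47.93454146075334 72.85453265556761 [ 551.970977   -190.02345166  111.        ]
[[386.62330352 228.52331629]
 [383.48955601 258.80578245]
 [320.31691446 173.89617923]
 [320.280555   176.89365204]]
[ 537.  -556.4    0.6] [[ 9.25351166e-01  3.79110762e-01 -4.98793863e-04]
 [ 3.79111090e-01 -9.25350303e-01  1.26432662e-03]
 [ 1.77607756e-05 -1.35904439e-03 -9.99999076e-01]]
```

```bash
python3 -m handwheel '[[20,-20,-40,0,0,0,0],[36,-37,0,0,0,0,0],[36,-37,0,0,0,0,0],[36,-37,0,0,0,0,0],[36,-37,0,0,0,0,0],[36,-37,0,0,0,0,0],[36,-37,0,0,0,0,0],[36,-37,0,0,0,0,0]]' | tail -c 500; python3 -m handwheel '[[36,-37,0,0,0,0,0],[36,-37,0,0,0,0,0],[36,-37,0,0,0,0,0],[36,-37,0,0,0,0,0],[36,-37,0,0,0,0,0],[36,-37,0,0,0,0,0],[36,-37,0,0,0,0,0],[0,0,0,0,0,0,0]]' | tail -c 500
python3 - <<'E'
from h import *
print(todelta([522,139.5,200]),pose()[0],pose()[2]['qpos'])
d=get('wrist'); f=d['frame']; cv2.imwrite('pics/w1.png',f); print(proj(d,[[522,139.5,109],[522,139.5,39]]), -np.array(d['R']).T@np.array(d['t']))
E
```

```text
t: 1.1
ee_pos: [383.1, -215.4, 232.4]
orientation: [-3.082, -0.606, -0.0]
ft_force: [0.8, -0.0, -0.1]
width: 87.8
grasp_force: 0.0
t: 2.1
ee_pos: [518.6, 120.9, 232.0]
orientation: [-3.081, -0.613, 0.0]
ft_force: [0.1, -0.4, 0.6]
width: 87.8
grasp_force: 0.0
[ 10.3 -15.9  32. ] [518.58031459 120.88599905 232.036049  ] [2.06435355e-01 2.40643181e-01 1.79686693e+00 4.11018668e-04
 1.10415172e+00 1.38448174e+00]
[[306.0665023  180.66786681]
 [308.84472546 168.72411321]] [586.67324045 149.73777807 425.65261371]
```

View pics/w1.png

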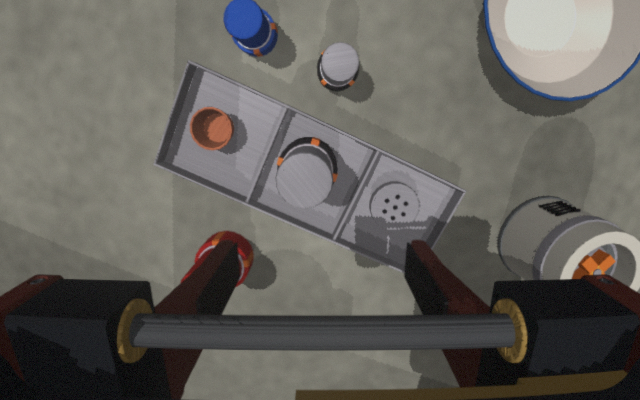

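The wrist picture shows the cup top centred at about (304,180), close to the predicted (306,181). The marks are at (315,142), (279,161) and (334,177), and the mill's cross is at (598,263).

```bash
python3 - <<'E'
from h import *
d=load('wrist'); f=d['frame']
# orange blobs centroid near the cup
hsv=cv2.cvtColor(f,cv2.COLOR_BGR2HSV); m=cv2.inRange(hsv,(3,130,110),(22,255,255)); m[:, :255]=0; m[:,345:]=0; m[:125]=0; m[210:]=0
n,l,s,c=cv2.connectedComponentsWithStats(m); print(s[1:].tolist(),c[1:].round(1).tolist())
top=atz(d,(304,180),109); print(top, todelta([*top[:2],62]))
C=(top[:2]+[522.3,139.8])/2
for z in (22,30,36):
  for k in c[1:]:
    v=atz(d,k,z)[:2]-C; print(z,np.hypot(*v).round(1),np.degrees(np.arctan2(v[1],v[0])).round(1))
E
```

```text
[[311, 138, 9, 8, 51], [277, 157, 6, 9, 33], [333, 174, 4, 8, 24]] [[315.0, 141.3], [279.5, 160.8], [334.2, 177.2]]
[521.8467516 141.5684725 109.       ] [ 12.5 -19.  169.9]
22 30.5 7.3
22 35.4 102.3
22 34.0 -91.2
30 31.2 7.4
30 34.7 100.1
30 33.2 -89.0
36 31.7 7.4
36 34.1 98.5
36 32.5 -87.2
```

```bash
python3 - <<'E'
from h import *
f=load('wrist')['frame']; cv2.imwrite('pics/w1c.png',cv2.resize(f[130:220,260:350],None,fx=6,fy=6,interpolation=cv2.INTER_CUBIC))
E
```

```text
(no output)
```

View pics/w1c.png

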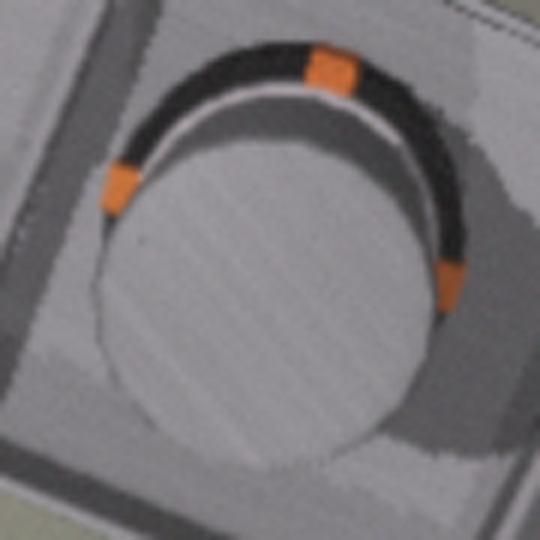

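```bash
python3 -m handwheel '[[6,-9,10,0,0,0,0],[6.3,-9.5,50,0,0,0,0],[0,0,40,0,0,0,0],[0,0,40,0,0,0,0],[0,0,15,0,0,0,0],[0,0,0,0,0,0,0]]'
python3 - <<'E'
from h import *
print(todelta([521.9,141,61]))
E
```

```text
t: 2.9
ee_pos: [521.6, 139.3, 76.9]
orientation: [3.083, 0.605, -0.003]
ft_force: [0.1, -1.0, 0.4]
width: 87.8
grasp_force: 0.0
[ 0.9 -1.4 15.9]
```

```bash
python3 -m handwheel '[[0.9,-1.4,16,0,0,0,0],[0,0,0,0,0,0,0],[0,0,0,0,0,0,1],[0,0,0,0,0,0,1],[0,0,0,0,0,0,1],[0,0,0,0,0,0,1],[0,0,0,0,0,0,1]]'
python3 - <<'E'
from h import *
print(todelta([521.9,141,61]))
E
```

```text
t: 3.78
ee_pos: [522.8, 141.6, 61.7]
orientation: [3.082, 0.607, 0.001]
ft_force: [-0.3, -2.1, 2.8]
width: 55.4
grasp_force: 30.0
[-1.   0.2  0.7]
```

```bash
python3 -m handwheel '[[0,0,-30,0,0,0,1],[0,0,-50,0,0,0,1],[0,0,-50,0,0,0,1],[0,0,-40,0,0,0,1],[-10,30,0,0,0,0,1],[-13,42,0,0,0,0,1],[-13,42,0,0,0,0,1],[-13,42,0,0,0,0,1],[-13,42,0,0,0,0,1],[-13,42,0,0,0,0,1]]'; python3 -m handwheel '[[-13,42,0,0,0,0,1],[-10,35,0,0,0,0,1],[0,0,0,0,0,0.14,1],[0,0,0,0,0,0.14,1],[0,0,0,0,0,0.13,1],[0,0,0,0,0,0,1]]'
python3 - <<'E'
from h import *
print(todelta([552,-189.7,200]))
p,R,o=pose(); print(np.degrees(np.arctan2(R[1,0],R[0,0])),R[:,2])
d=get('wrist'); f=d['frame']; 
print(proj(d,p+R@[[0],[0],[40]].__class__([[0,0,40.]]).__class__([[0,0,40.]])[0] if 0 else p-[0,0,20]))
cv2.imwrite('pics/w2.png',f); cv2.imwrite('pics/s2.png',get('scene')['frame'])
E
```

```text
t: 5.03
ee_pos: [543.5, -110.2, 230.8]
orientation: [-3.082, -0.607, 0.002]
ft_force: [0.4, 1.4, -3.9]
width: 55.2
grasp_force: 30.0
t: 5.78
ee_pos: [551.4, -188.7, 230.7]
orientation: [-3.141, 0.032, 0.002]
ft_force: [0.5, -1.2, -3.3]
width: 55.6
grasp_force: 30.0
[ 0.6  1.  30.7]
-1.150966223566523 [-1.46699026e-03  6.44647994e-04 -9.99998716e-01]
[[322.20660147 225.68423839]]
```

View pics/w2.png

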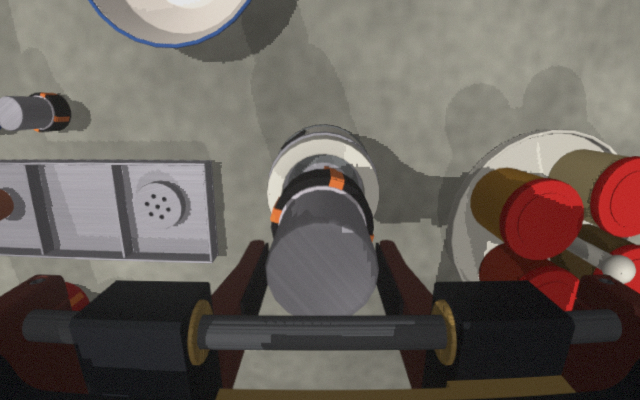

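The cup hangs over the mill. Its top disc is centred at about (322,262), and two marks show at (337,180) and (276,215).

```bash
python3 - <<'E'
from h import *
d=load('wrist'); f=d['frame']; p,R,o=pose()
hsv=cv2.cvtColor(f,cv2.COLOR_BGR2HSV); m=cv2.inRange(hsv,(3,130,90),(22,255,255)); m[:, :260]=0; m[:,390:]=0; m[:150]=0; m[245:]=0
n,l,s,c=cv2.connectedComponentsWithStats(m); print(s[1:].tolist(),c[1:].round(1).tolist())
zf=p[2]-58.7
top=atz(d,(322.3,262),zf+106); L=atz(d,(267,262),zf+106);Rr=atz(d,(378,262),zf+106); print(p,top,L[1]-Rr[1],atz(d,(322,317),zf+106)[0])
C=p[:2]
for z in (25,30,34):
  for k in [k for k,q in zip(c[1:],s[1:]) if q[4]>8]:
    v=atz(d,k,zf+z)[:2]-C; print(z,np.hypot(*v).round(1),np.degrees(np.arctan2(v[1],v[0])).round(1))
E
```

```text
[[325, 167, 4, 2, 7], [329, 168, 16, 22, 234], [270, 207, 12, 17, 123], [370, 235, 4, 6, 16]] [[326.3, 167.6], [336.3, 179.3], [275.3, 215.0], [371.6, 237.2]]
[ 551.67835045 -188.71107837  231.01488796] [ 556.67432528 -188.80936103  278.31488796] 52.68494011813448 526.4054763871914
25 30.3 -19.7
25 33.3 83.6
25 38.2 -112.2
30 31.1 -18.7
30 32.8 80.7
30 36.8 -109.8
34 31.8 -18.0
34 32.4 78.4
34 35.7 -107.8
```

```bash
python3 - <<'E'
from h import *
d=load('wrist'); f=d['frame'].copy(); p,R,o=pose(); zf=p[2]-58.7
th=np.linspace(0,2*np.pi,120)
g=cv2.resize(f[155:325,255:390],None,fx=4,fy=4,interpolation=cv2.INTER_CUBIC)
for dx,col in ((0,(0,255,0)),(4,(255,0,255))):
  for r,z in ((28,106),(35,36)):
    q=proj(d,np.c_[p[0]+dx+r*np.cos(th),p[1]+r*np.sin(th),0*th+zf+z])
    for a in (q-[255,155])*4+1.5: cv2.circle(g,tuple(int(v) for v in a),1,col,-1)
cv2.imwrite('pics/w2c.png',g[:600])
E
```

```text
(no output)
```

View pics/w2c.png

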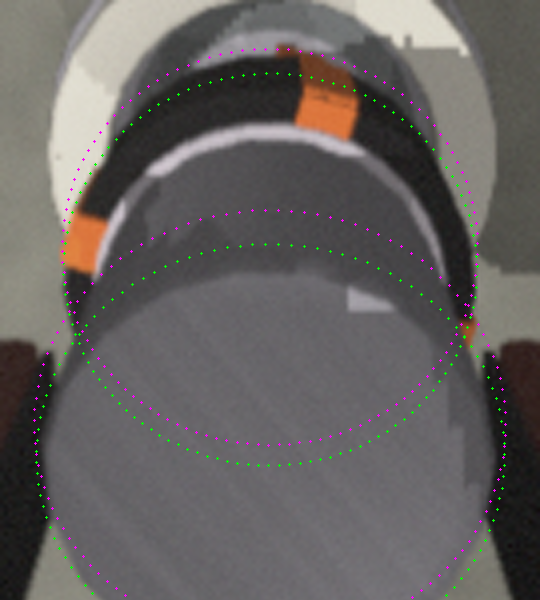

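```bash
python3 - <<'E'
from h import *
d=load('wrist'); f=d['frame']
print(proj(d,[[552+38,-189.7,122],[552,-189.7+38,122],[552,-189.7-38,122]]))
cv2.imwrite('pics/w2d.png',cv2.resize(f[120:260,255:395],None,fx=4,fy=4,interpolation=cv2.INTER_CUBIC))
s=load('scene'); p,R,o=pose(); zf=p[2]-58.7
g=s['frame'][60:260,240:400]; g=cv2.resize(g,None,fx=3,fy=3,interpolation=cv2.INTER_CUBIC)
th=np.linspace(0,2*np.pi,80)
for r,z,c in ((28,106,p),(35,0,p),(38,None,[552,-189.7])):
    zz=122 if z is None else zf+z
    for a in (proj(s,np.c_[c[0]+r*np.cos(th),c[1]+r*np.sin(th),0*th+zz])-[240,60])*3+1: cv2.circle(g,tuple(int(v) for v in a),1,(0,255,0),-1)
a=cv2.imread('pics/w2d.png'); h=np.zeros((600,800,3),np.uint8); h[:560,:320]=a[:,120:440]; h[:600,320:800]=g
cv2.imwrite('pics/cmp.png',h)
E
```

```text
[[322.47988901 152.21760732]
 [282.17009406 194.32481094]
 [364.40553877 192.78435656]]
```

View pics/cmp.png

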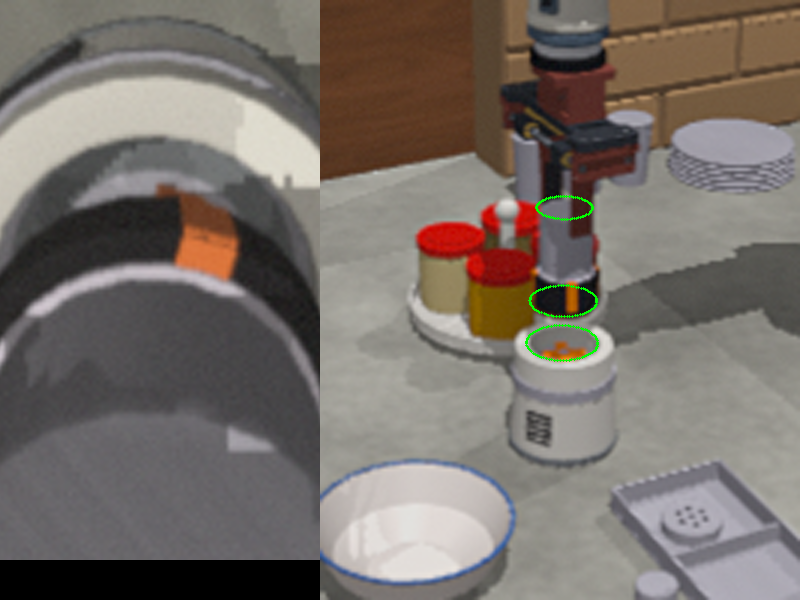

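The wrist view shifts the mill and the cup by the same ~2 mm, and the scene overlay lines up, so the cup sits over the well as measured. Descending.

```bash
python3 -m handwheel '[[0.8,1,20,0,0,0,1],[0,0,25,0,0,0,1],[0,0,10,0,0,0,1],[0,0,5,0,0,0,1],[0,0,0,0,0,0,1]]'; python3 -m handwheel '[[0,0,4,0,0,0,1],[0,0,3,0,0,0,1],[0,0,2,0,0,0,1],[0,0,0,0,0,0,1]]'
```

```text
t: 6.5
ee_pos: [553.0, -190.0, 171.7]
orientation: [3.141, -0.033, 0.0]
ft_force: [0.9, -0.1, -3.8]
width: 55.5
grasp_force: 30.0
t: 7.0
ee_pos: [552.7, -189.9, 162.3]
orientation: [-3.141, 0.033, 0.0]
ft_force: [-0.9, 0.7, -3.1]
width: 55.8
grasp_force: 30.0
```

The foot is at about 104 mm, below the 107 mm tooth-rest height, with no contact force. The cup is meshed, so I press on.

```bash
python3 -m handwheel '[[0,0,4,0,0,0,1],[0,0,4,0,0,0,1],[0,0,2,0,0,0,1],[0,0,0,0,0,0,1]]'; python3 -m handwheel '[[0,0,2,0,0,0,1],[0,0,2,0,0,0,1],[0,0,1,0,0,0,1],[0,0,0,0,0,0,1]]'
```

```text
t: 7.5
ee_pos: [553.0, -189.9, 152.9]
orientation: [-3.141, 0.034, -0.001]
ft_force: [-1.0, 0.3, 3.9]
width: 55.5
grasp_force: 30.0
t: 8.0
ee_pos: [553.1, -190.0, 148.0]
orientation: [3.141, -0.033, 0.001]
ft_force: [-1.9, 1.6, 6.1]
width: 55.3
grasp_force: 30.0
```

```bash
python3 -m handwheel '[[0,0,1,0,0,0,1],[0,0,0.7,0,0,0,1],[0,0,0,0,0,0,1]]'; python3 -m handwheel '[[0,0,0.7,0,0,0,1],[0,0,0,0,0,0,1]]'
```

```text
t: 8.38
ee_pos: [553.2, -190.0, 146.8]
orientation: [3.141, -0.033, 0.002]
ft_force: [-2.6, 1.5, 10.8]
width: 55.2
grasp_force: 30.0
t: 8.62
ee_pos: [553.3, -190.0, 146.7]
orientation: [3.141, -0.033, 0.002]
ft_force: [-5.1, 2.4, 15.6]
width: 55.3
grasp_force: 30.0
```

```bash
python3 -m handwheel '[[0,0,0.5,0,0,0,1],[0,0,0,0,0,0,1],[0,0,0,0,0,0,1],[0,0,0,0,0,0,1]]'
python3 - <<'E'
from h import *
f=get('wrist')['frame']; g=load('wrist'); s=get('scene')['frame']
h=np.hstack([f[120:340,220:420],s[60:260,240:400].repeat(1,0) if 0 else cv2.resize(s[100:240,260:390],(204,220))]); cv2.imwrite('pics/end.png',cv2.resize(h,None,fx=1.9,fy=1.9))
E
```

```text
t: 9.12
ee_pos: [553.3, -190.1, 146.7]
orientation: [3.141, -0.033, 0.002]
ft_force: [-6.2, 2.0, 18.1]
width: 55.6
grasp_force: 30.0
```

View pics/end.png

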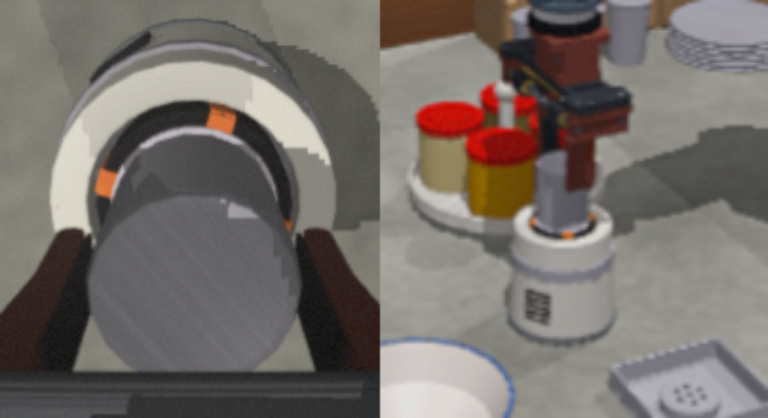

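The cup is in the well with its collar about level with the rim. The TCP has stopped at the home height of 146.7 mm and the force is steady at about 21 N net. Nothing else has moved.

```bash
python3 -c "
from workcell import ctrl
print(ctrl.close_job())"
```

```text
the job is handed in; nothing more can be done
None
```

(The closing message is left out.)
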